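Lift the split ring out of a magnifier lens housing with a hooked pick

TASK

The lens of the bench magnifier is to be cleaned, so its split retaining ring must come out: pick up the hooked pick, pass its tip through the notch in the housing wall under the end of the ring, and lift the ring out of its groove. Carry the ring on the pick to the white card and lower it there so that it ends up lying flat, about in the middle of the card, then let go of the pick so that it lies on the desk or card too. Do not touch the ring with the gripper, do not drop it from a height, and do not disturb the jar, the mouse or the foam block.

Things in the scene. Friction and masses are not known exactly. Their poses are not given: they have to be found in the camera images.
- housing: Black round lens housing of a bench magnifier, fixed on the desk, 104 mm across, 50 mm high. Origin: centre of its underside, z up. Open bore of radius 39 mm; the glass lens lies at its bottom, its top 14 mm above the desk. One notch cuts the wall on the housing's -x side
- notch (a point): Middle of the notch's bottom, 49 mm from the housing's axis and 24 mm above the desk. The notch runs along the housing's x axis straight in from outside to the bore, is about 22 mm wide (at least 18 mm) and open at the top
- ring: Flat rigid steel split ring (C shape), 89 mm outside and 71 mm inside diameter, 4 mm thick, about 60 g, loose in its groove: its top starts 2 mm below the rim and it overhangs the bore by 3.5 mm. Only its weight holds it. Origin: ring's centre, on its underside, z up. Its gap is 36 degrees wide, centred 140 degrees from the ring's x axis (towards y)
- ring_end (a point): Point in the ring 6 degrees (4 mm) in from the end next to the notch, mid-thickness, 40 mm from the ring's centre. The ring's x axis starts along the housing's within 0.12 rad, so ring metal crosses the notch, about 15 mm in from this end
- pick: Hooked pick lying flat, 50 g. Wooden handle 100 mm long, 14 wide, 18 high; from its front a flat steel blade, 6 mm wide, 4 mm thick, runs on 65 mm along +x, its underside level with the handle's; its last 3 mm carry a nib standing 4 mm up from the blade's top. Origin: centre of the handle's underside; x to the tip, z up. Centre of mass about 24 mm ahead of the origin
- pick_tip (a point): Top of the nib at the pick's tip, 113.5 mm ahead of the pick's origin and 8 mm above its underside; the tip ends 115 mm from the origin
- card: White card 180 x 160 mm (x by y), 2 mm thick, fixed flat on the desk; origin in the centre of its underside
- pin_jar: Clear pin jar with steel cap, 44 mm across, 55 mm high, a bystander; origin under its centre
- mouse: Black computer mouse, 100 x 58 x 33 mm, a bystander; origin under its centre
- foam_block: White foam pinning block, 90 x 60 x 25 mm with an insect pin in it, a bystander; origin under its centre
- seat (a point): Centre of the ring's groove, at the height of the step that carries the ring, 44 mm above the desk: there the bore widens to radius 46 mm, and a thin wall (radius 46 to 52 mm) stands round it up to the rim at 50 mm
There are look-alikes about, which are no part of the job. Several things have the shape of the pick; the one meant has the colours described above.

How it is judged:
On the way, in this order (a step that is already met when the one before it is completed fails the run):
1. the ring's end beside the notch is lifted above the rim by the pick, the fingers not touching the ring (z of ring_end in the frame of housing above 0.056 m and horizontal distance between ring and housing below 0.05 m and contact force between pick and ring above 0.05 N and contact force between the fingers and ring below 0.05 N), for 0.1 s.
2. the ring is carried on the pick, up off the desk and clear of the housing (contact force between pick and ring above 0.05 N and contact force between housing and ring below 0.02 N and horizontal distance between ring and housing above 0.11 m and height (world z) of ring above 0.03 m), for 0.1 s.
At the end, for the whole second after the job is handed in: The ring lies flat (within 0.25 rad, it may rest on the pick's blade) and still, its centre within 50 mm of the card's centre; the pick lies released and still on the desk or card (horizontal distance between ring and card below 0.05 m and height (world z) of ring below 0.02 m and angle between ring's own z axis and vertical below 0.25 rad and linear speed of each of ring, pick below 0.02 m/s and height (world z) of pick below 0.025 m and height (world z) of pick_tip below 0.04 m); the robot touches nothing.
It fails at once if the gripper's fingers touch the ring (more than 0.5 N) (contact force between the fingers and ring above 0.5 N).
It fails at once if the ring is thrown or dropped from a height (faster than 1.2 m/s) (linear speed of ring above 1.2 m/s).
It fails at once if the jar, mouse or foam block is moved by more than 15 mm (distance of any of pin_jar, mouse, foam_block from where it was at the start of the episode above 0.015 m).
It also fails if it takes over 48 s, if anything falls off the work surface, if the arm or the gripper's body presses on something with over 40 N, if the wrist force passes 120 N, or if a joint passes its speed limit or range.

ROBOT

A 7-joint arm with a two-finger parallel gripper is mounted at the origin on the work surface. World frame = base frame: x ahead of the robot, y to its left, z up, the work surface at z = 0. Lengths are in m, angles in rad, forces in N, time in s.
With the tool pointing down it reaches from about 0.4 to 0.85 m from the base axis. Payload 10.4 kg.
Tool frame: the origin (TCP) lies at the very end of the fingers, on their centre line; the grasp point (between the pads) lies 19 mm behind it; z points along the fingers, y is the line along which they close (so a half turn about z gives the same grasp; the last joint's range is limited). The gripper opens to 87 mm and grips with 3 to 60 N. Pads are 19 mm wide; open, the fingers measure 117 mm over their backs; the gripper's body (75 mm by 190 mm) begins 51 mm behind the grasp point.
Start: joints at [-1.235, 0.332, -0.065, 1.46, 0.022, 1.35, -0.088], TCP at [0.219, 0.585, 0.223] pointing down, gripper open.
Joint ranges: [-2.6, 2.6], [-0.5, 2.12], [-1.47, 1.34], [0.16, 2.42], [-1.27, 4.41], [0.06, 2.06], [-2.6, 2.6]. Speed limits (rad/s): [2.22, 2.22, 2.79, 2.79, 3.14, 3.14, 3.14].

INTERFACE

Orientations are given as a unit quaternion [x, y, z, w].
In Python, from bench import * gives the robot as it stands.
- The arm moves only by the tool step_arm, never from a script. Its arguments are lists of equal length, an entry for each row: "delta_pos": the shift along the world's x, y, z in units of 25 mm (1.0 is 25 mm), a list of three; "turn": the turn about the world's z in units of 0.12 rad (1.0 is 0.12 rad). In form: {"delta_pos": [[tx, ty, tz], ...], "turn": [turn, ...]}. A call has 1 to 12 rows; each row shifts and turns the commanded pose from where the row before left it; what a row does not reach is not made up. A row lasts 1/10 s, in which the tool goes at most 50 mm and 8.59 degrees, less where a joint would pass 70% of its speed; a pose out of reach is approached as far as the arm can. A call with a number of a shift or a turn outside -1 to 1 is refused whole. A call with a gripper value outside its range is refused whole. "grip" is the closure, from 0 (fully open) to 1 (shut), set as the call begins (left out, the last holds). The fingers move at their own pace and stop on an object; "newtons" is the grip in N (left out, the last holds). Time passes only in rows, so rows that do not move let the fingers close. It gives the time, the measured TCP pose, the force, the opening and the grip force at its end, in the units of the state.
- read_state(): the state, without advancing time (a new reading comes with each control period).
- camera(name): name is "scene" or "side" or "wrist"; returns a dict with "image" (480x640x3 uint8, red, green, blue), "z_map" (480x640 float32, m along the optical axis (not along the pixel's ray), 0 where there is no reading), "mtx" (3x3 intrinsics, pixels), "dist" ([k1, k2, p1, p2, k3] as OpenCV has them; the pictures are not rectified), "view" (4x4, takes a point from world to camera coordinates). Camera axes: x right, y up, looking along -z (the intrinsics and any distortion apply to the point x, -y, -z); pixel columns grow to the right and rows downward; lengths in m; the calibration is good to about 2 mm. A picture is of the moment at which its call begins.
- close_job(): hands the job in; it is judged then, once.
The state is a dict: "time": time; "joint_positions": joint angles; "joint_vel": joint speeds; "joint_torque": joint torques, N m; "ee_pos": TCP position; "eef_rot": TCP orientation; "ft_force": force on the tool from outside, world axes, zero at the start; "torque": the same for the moment, N m; "width": finger opening in m; "grip_force": force on a finger pad.
Only numpy, scipy, OpenCV 4.12 (cv2) and the standard library are available. Lean on these libraries where they do the work, as an engineer would, in place of code of your own. Each camera call takes 0.05 s, during which the arm holds its last target. There are 200 camera calls.

## Working session

There is one attempt and no reset: what is moved stays moved. The work goes in short steps, Python scripts to look and compute and a tool call to move; the robot and the scene stay as the last step left them, time stands still between calls to the robot, and variables do not carry over. Pictures are saved under pics/ and viewed, at most 13 in all, crops included, and the job is handed in when it is done.

Besides the shell and the picture viewer there is one more tool, called as name(argument=value, ...), one argument or row to a line, values as JSON. step_arm: Moves the arm, as the interface text tells. Shifts and turns lie within -1 to 1; 1 stands for 25 mm of shift or 0.12 rad of turn. Its arguments: {"type":"object","properties":{"delta_pos":{"type":"array"},"turn":{"type":"array"},"grip":{"type":"number"},"newtons":{"type":"number"}},"required":["delta_pos","turn"]}

```bash
ls; mkdir -p pics
cat > h.py <<'E'
from bench import *
import numpy as np, cv2
def ray(c,uv):
    p=cv2.undistortPoints(np.array(uv,float).reshape(-1,1,2),np.array(c["mtx"]),np.array(c["dist"])).reshape(-1,2)
    d=np.c_[p[:,0],-p[:,1],-np.ones(len(p))]
    V=np.array(c["view"]);R=V[:3,:3];o=-R.T@V[:3,3]
    return o,d@R
def plane(c,uv,z):
    o,d=ray(c,uv); return o+d*((z-o[2])/d[:,2])[:,None]
def zpt(c,uv):
    o,d=ray(c,uv); z=np.array([c["z_map"][int(round(v)),int(round(u))] for u,v in uv]); return o+d*z[:,None]
def snap(n,f):
    c=camera(n); cv2.imwrite("pics/"+f+".png",c["image"][:,:,::-1]); np.savez("pics/"+f+".npz",**c); return c
def load(f): return dict(np.load("pics/"+f+".npz"))
E
python3 - <<'E'
from h import *
for n in("scene","side","wrist"):
    c=snap(n,n+"0"); o,_=ray(c,[[320,240]]); print(n,o,plane(c,[[320,240],[0,479],[639,479],[0,0],[639,0]],0).round(2).tolist())
print(read_state())
E
```

```text
pics
scene [ 1.04560247 -0.19167527  0.85598202] [[0.47, -0.12, 0.0], [0.9, -0.7, 0.0], [1.01, 0.37, 0.0], [-0.64, -1.13, 0.0], [-0.47, 1.15, 0.0]]
side [0.36145895 0.58166192 0.619352  ] [[0.52, -0.11, 0.0], [0.83, 0.46, 0.0], [-0.01, 0.27, 0.0], [3.05, -1.95, 0.0], [-1.02, -2.93, 0.0]]
wrist [0.14968601 0.61136952 0.38316959] [[0.25, 0.57, 0.0], [0.4, 0.08, 0.0], [0.68, 0.84, 0.0], [-0.06, 0.39, 0.0], [0.14, 0.91, 0.0]]
{'time': 0.15, 'joint_positions': array([-1.23460124,  0.33272531, -0.06468817,  1.46075884,  0.02158665,
        1.34990559, -0.08849516]), 'joint_vel': array([-0.00073516, -0.00175445,  0.00096638, -0.00275037, -0.00098372,
        0.00085586, -0.00011853]), 'joint_torque': array([-5.45990133e-04, -6.23632836e+01,  2.39813933e-02, -3.90140927e+01,
       -6.11849735e-02,  3.71849514e-02,  7.73360375e-05]), 'ee_pos': array([0.21936384, 0.58491685, 0.22193256]), 'eef_rot': array([ 1.78432925e-01,  9.83951923e-01, -5.45546598e-04, -7.90675313e-05]), 'ft_force': array([-0.77603268, -0.04373633, -0.84965147]), 'torque': array([ 0.04493507, -0.04873758,  0.0284657 ]), 'grip_force': 0.0, 'width': 0.08709434508657633}
```

View pics/scene0.png

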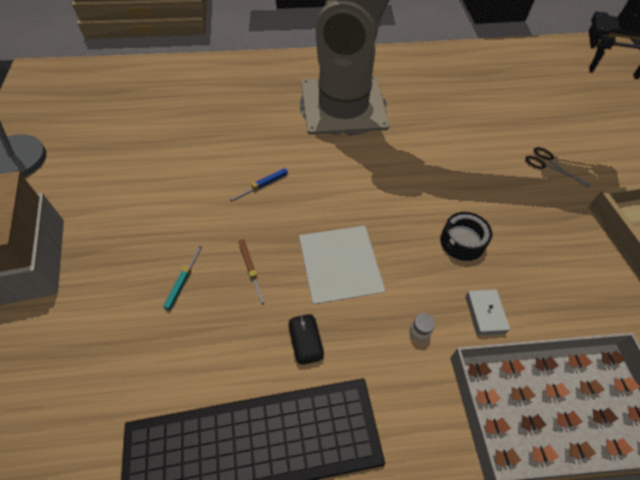

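View pics/side0.png

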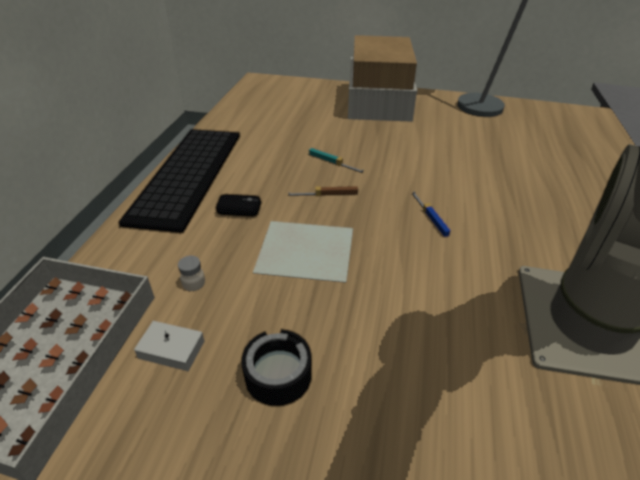

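The scene view has three pick-shaped things: blue handle at (260,185), teal at (183,277) and brown at (250,265). The brown one has the wooden handle described. The card is at (341,263), the housing at (466,236), the jar at (423,327), the mouse at (306,339) and the foam block at (488,311). In the side view the housing is at (277,366), with a notch-like break in the wall near (265,340)–(290,335).

Run:
```python
from h import *
s=load("scene0");d=load("side0")
def big(c,x,y,w,h,k): return cv2.resize(c["image"][y:y+h,x:x+w,::-1],None,fx=k,fy=k,interpolation=cv2.INTER_CUBIC)
a=big(s,228,228,65,80,3.75);b=big(d,275,170,100,40,3.75)
A=big(s,430,205,70,60,5);B=big(d,230,320,95,90,4)
H=np.zeros((600,800,3),np.uint8)
for im,x,y in((a,0,0),(b,0,305),(A,400,0),(B,400,305)):
    im=im[:600-y,:800-x];H[y:y+im.shape[0],x:x+im.shape[1]]=im
cv2.imwrite("pics/crop1.png",H)
for n,c,roi in(("scene",s,(228,230,60,80)),("side",d,(280,178,85,25))):
    x,y,w,h=roi; im=c["image"][y:y+h,x:x+w]; hsv=cv2.cvtColor(im,cv2.COLOR_RGB2HSV)
    m=((hsv[...,2]<125)&(hsv[...,1]>120)&((hsv[...,0]<14))).astype(np.uint8)
    k,l,st,ce=cv2.connectedComponentsWithStats(m); i=1+st[1:,4].argmax()
    v,u=np.nonzero(l==i); uv=np.c_[u+x,v+y].astype(float)
    P=plane(c,uv,.014)[:,:2]; mu=P.mean(0); ev=np.linalg.svd(P-mu,full_matrices=False)[2]; q=(P-mu)@ev.T
    print(n,"handle",len(uv),mu,ev[0],np.degrees(np.arctan2(*ev[0][::-1])),np.ptp(q,axis=0), "z",np.median(zpt(c,uv)[:,2]))
    # card
for n,c,pt in(("scene",s,(341,263)),("side",d,(305,250))):
    hsv=cv2.cvtColor(c["image"],cv2.COLOR_RGB2HSV); m=((hsv[...,1]<45)&(hsv[...,2]>140)).astype(np.uint8)
    k,l=cv2.connectedComponents(m); t=(l==l[pt[1],pt[0]]).astype(np.uint8)
    P=plane(c,np.argwhere(t)[:,::-1].astype(float),.002)[:,:2].astype(np.float32)
    r=cv2.minAreaRect(P*1000); print(n,"card",r)
# points from z_map: housing rim
for n,c,roi in(("scene",s,(430,205,70,60)),("side",d,(230,320,95,90))):
    x,y,w,h=roi; U,V=np.meshgrid(np.arange(x,x+w),np.arange(y,y+h)); uv=np.c_[U.ravel(),V.ravel()].astype(float)
    P=zpt(c,uv); k=(P[:,2]>.046)&(P[:,2]<.056); (cx,cy),r=cv2.minEnclosingCircle((P[k,:2]*1000).astype(np.float32)); print(n,"rim",k.sum(),cx,cy,r,np.percentile(P[k,2],[5,50,95]))
```

```text
scene handle 159 [ 0.50554302 -0.287153  ] [0.96531992 0.26106981] 15.13355011577375 [0.08311199 0.01215444] z 0.01736535547373974
side handle 167 [ 0.50805796 -0.27965602] [0.96729281 0.25366242] 14.694341536455438 [0.08093391 0.02475308] z 0.013440091677979993
scene card ((538.36181640625, -76.90837860107422), (178.9464111328125, 159.6684112548828), 4.823224067687988)
side card ((539.6619873046875, -77.22759246826172), (178.77334594726562, 158.10252380371094), 5.0490875244140625)
scene rim 612 507.59393310546875 213.98858642578125 53.36891174316406 [0.04625984 0.04810114 0.05079211]
side rim 1670 510.4867858886719 214.1644287109375 53.29364776611328 [0.04638072 0.04830769 0.050681  ]
```

View pics/crop1.png

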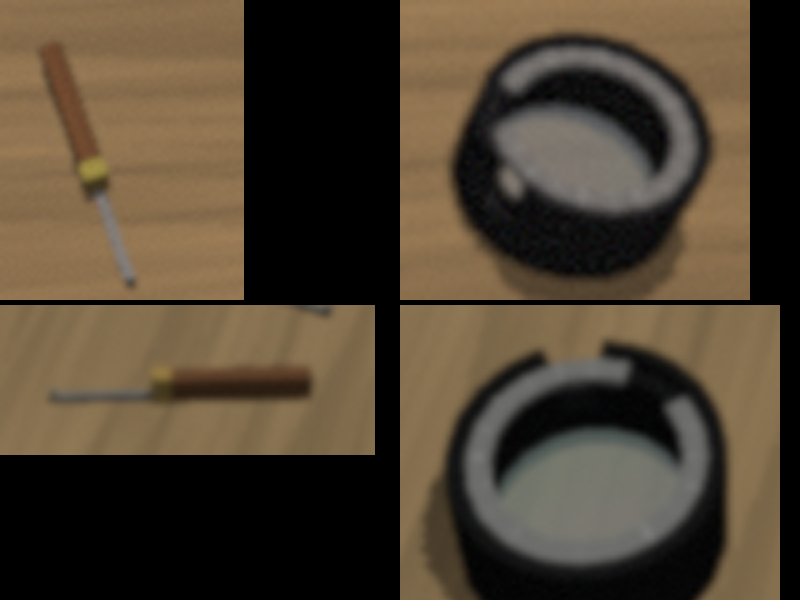

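The enlarged crop confirms it: brown wooden handle with a brass ferrule and steel blade, pointing about 15° from world +x. The side crop shows the notch on the housing's −y side, with the ring gap beside it towards −x. So the housing's x axis runs roughly along world +y. I'll move above the housing for a near look on the way to the pick.

step_arm(
  delta_pos=[
    [0.58, -0.89, 0.2],
    [0.58, -0.89, 0.2],
    [0.58, -0.89, 0.2],
    [0.58, -0.89, 0.2],
    [0.58, -0.89, 0],
    [0.58, -0.89, 0],
    [0.58, -0.89, 0],
    [0.58, -0.89, 0],
    [0.58, -0.89, 0],
    [0.58, -0.89, 0],
  ],
  turn=[-0.5, -0.5, -0.5, -0.5, -0.5, -0.5, -0.5, -0.5, -0.5, -0.5],
)

```text
time: 1.15
ee_pos: [0.3655, 0.3608, 0.2425]
eef_rot: [0.463, 0.886, 0.0, -0.0]
ft_force: [0.3, 0.0, 0.2]
width: 0.0869
grip_force: 0.0
```

step_arm(
  delta_pos=[
    [0.58, -0.89, 0],
    [0.58, -0.89, 0],
    [0.58, -0.89, 0],
    [0.58, -0.89, 0],
    [0.58, -0.89, 0],
    [0.58, -0.89, 0],
    [0.58, -0.89, 0],
    [0.58, -0.89, 0],
    [0.58, -0.89, 0],
    [0.58, -0.89, 0],
    [0, 0, 0],
    [0, 0, 0],
  ],
  turn=[-0.5, -0.5, -0.5, -0.5, -0.5, -0.5, -0.5, -0.5, -0.5, -0.5, 0, 0],
)

```text
time: 2.35
ee_pos: [0.51, 0.1394, 0.2424]
eef_rot: [0.704, 0.711, -0.0, -0.0]
ft_force: [-0.5, 0.0, 0.7]
width: 0.0872
grip_force: 0.0
```

Run:
```python
from h import *
s=read_state(); print(s["time"],s["ee_pos"],s["eef_rot"],s["joint_positions"].round(2))
c=snap("wrist","w1"); o,_=ray(c,[[320,240]]); print(o)
U,V=np.meshgrid(np.arange(640),np.arange(480)); uv=np.c_[U.ravel(),V.ravel()].astype(float)
P=zpt(c,uv); near=np.hypot(P[:,0]-.509,P[:,1]-.214)<.06
k=near&(P[:,2]>.047)&(P[:,2]<.054)
(cx,cy),r=cv2.minEnclosingCircle((P[k,:2]*1000).astype(np.float32)); print("rim",k.sum(),cx,cy,r)
# wall band r 47.5..51 : angular profile of height
C=np.array([cx,cy])/1000; d=P[:,:2]-C; rr=np.hypot(*d.T); a=np.degrees(np.arctan2(d[:,1],d[:,0]))%360
for lo,hi,zl in((.0475,.051,.04),(.038,.042,.038)):
    print(lo,[(int(t),round(float(np.median(P[(rr>lo)&(rr<hi)&(abs(a-t)<2),2])),3)) for t in range(200,330,4)])
```

```text
2.35 [0.50997838 0.13940742 0.24240382] [ 7.03614833e-01  7.10581556e-01 -1.35212709e-04 -3.18651343e-05] [-0.72  0.1   0.4   1.71 -0.04  1.34 -0.31]
[0.50872538 0.21366522 0.40371857]
rim 4727 507.6479797363281 213.6638946533203 52.72096252441406
0.0475 [(200, 0.049), (204, 0.049), (208, 0.049), (212, 0.049), (216, 0.049), (220, 0.049), (224, 0.049), (228, 0.049), (232, 0.049), (236, 0.327), (240, 0.328), (244, 0.329), (248, 0.329), (252, 0.349), (256, 0.351), (260, 0.351), (264, 0.35), (268, 0.349), (272, 0.349), (276, 0.349), (280, 0.35), (284, 0.351), (288, 0.351), (292, 0.329), (296, 0.329), (300, 0.328), (304, 0.327), (308, 0.326), (312, 0.05), (316, 0.049), (320, 0.049), (324, 0.049), (328, 0.049)]
0.038 [(200, 0.047), (204, 0.047), (208, 0.047), (212, 0.047), (216, 0.047), (220, 0.047), (224, 0.047), (228, 0.047), (232, 0.041), (236, 0.037), (240, 0.039), (244, 0.035), (248, 0.033), (252, 0.039), (256, 0.043), (260, 0.326), (264, 0.326), (268, 0.326), (272, 0.326), (276, 0.326), (280, 0.326), (284, 0.325), (288, 0.047), (292, 0.047), (296, 0.047), (300, 0.047), (304, 0.047), (308, 0.047), (312, 0.047), (316, 0.047), (320, 0.047), (324, 0.047), (328, 0.047)]
```

View pics/w1.png

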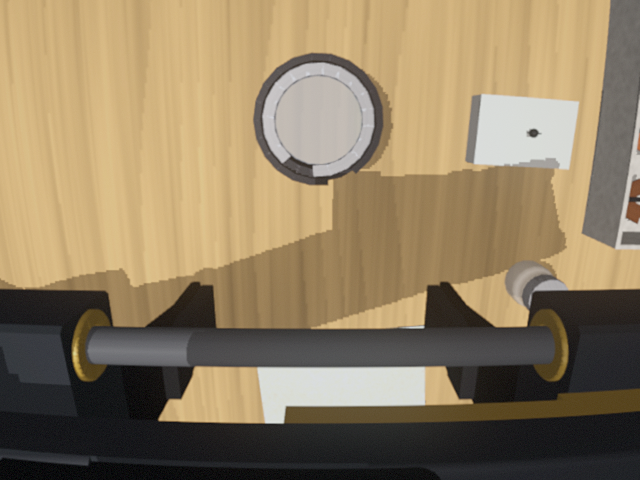

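The wrist view shows the housing at (320,118), the ring gap at about (298,165) and the notch at about (340,180), shadowed. The foam block is at (520,130). The gripper occludes part of my profile, so I'll redo it with those points removed.

Run:
```python
from h import *
c=load("w1")
U,V=np.meshgrid(np.arange(640),np.arange(300)); uv=np.c_[U.ravel(),V.ravel()].astype(float)
P=zpt(c,uv); C=np.array([.5080,.2138]); d=P[:,:2]-C; rr=np.hypot(*d.T); ok=P[:,2]<.1; a=np.degrees(np.arctan2(d[:,1],d[:,0]))%360
for lo,hi in((.0475,.0505),(.037,.043)):
    for t in range(216,316,4):
        k=ok&(rr>lo)&(rr<hi)&(abs(a-t)<2)
        print(t,k.sum(),round(float(np.median(P[k,2])),3),c["image"].reshape(-1,3)[:640*300][k].mean(1).mean().round(0),end=" | ")
    print()
H=cv2.resize(c["image"][40:200,240:400,::-1],None,fx=3.7,fy=3.7,interpolation=cv2.INTER_CUBIC); H=np.clip(H.astype(float)*1.8,0,255); cv2.imwrite("pics/crop2.png",H)
# mouse, jar, foam clearances
s=load("scene0"); print("mouse",plane(s,[[306,339]],.02),"jar",plane(s,[[423,327]],.03),"foam",plane(s,[[488,311]],.02))
```

```text
216 14 0.049 89.0 | 220 16 0.049 88.0 | 224 16 0.049 87.0 | 228 15 0.049 88.0 | 232 15 0.049 86.0 | 236 17 0.049 85.0 | 240 14 0.049 84.0 | 244 16 0.049 85.0 | 248 14 0.05 84.0 | 252 16 0.05 82.0 | 256 14 0.049 81.0 | 260 13 0.049 81.0 | 264 16 0.049 81.0 | 268 13 0.05 64.0 | 272 12 0.05 58.0 | 276 16 0.049 57.0 | 280 12 0.036 72.0 | 284 10 0.023 68.0 | 288 13 0.023 75.0 | 292 12 0.023 71.0 | 296 13 0.023 84.0 | 300 12 0.023 83.0 | 304 11 0.023 88.0 | 308 16 0.049 75.0 | 312 15 0.05 73.0 | 
216 35 0.047 190.0 | 220 34 0.047 192.0 | 224 31 0.047 189.0 | 228 34 0.046 185.0 | 232 35 0.041 113.0 | 236 37 0.036 100.0 | 240 37 0.037 95.0 | 244 36 0.03 98.0 | 248 36 0.036 94.0 | 252 37 0.035 94.0 | 256 35 0.037 98.0 | 260 35 0.036 93.0 | 264 34 0.043 156.0 | 268 30 0.047 185.0 | 272 34 0.047 187.0 | 276 31 0.047 189.0 | 280 32 0.047 188.0 | 284 32 0.047 185.0 | 288 32 0.047 186.0 | 292 29 0.047 187.0 | 296 33 0.047 185.0 | 300 31 0.047 184.0 | 304 29 0.047 185.0 | 308 31 0.047 185.0 | 312 29 0.047 186.0 | 
mouse [[ 0.71951927 -0.16961126  0.02      ]] jar [[0.72032281 0.06448502 0.03      ]] foam [[0.69410102 0.20928939 0.02      ]][ WARN:0@0.875] global loadsave.cpp:1063 imwrite_ Unsupported depth image for selected encoder is fallbacked to CV_8U.
```

View pics/crop2.png

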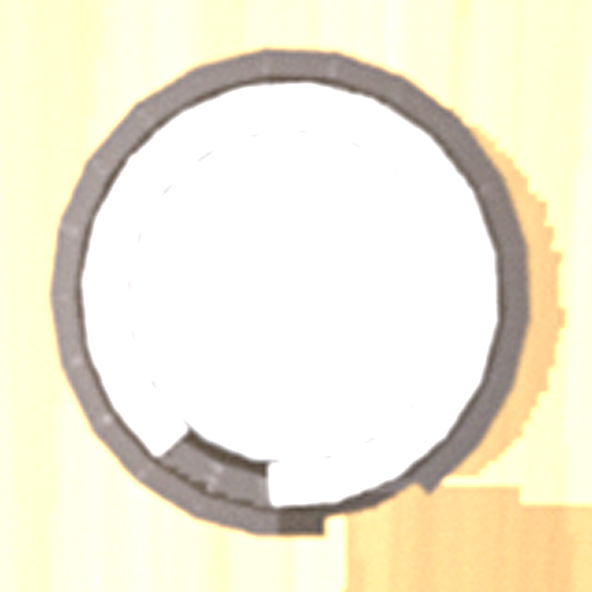

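The notch spans 280.5°–306° at r ≈ 49 mm, which is 22 mm as specified, so the housing's x axis is at about 113°. The ring gap is at 229.5°–264.5°, giving a ring x axis of about 107.5°, which is within tolerance. The blade at the notch centre sits about 19 mm from the ring end. Next is the pick.

step_arm(
  delta_pos=[
    [0.03, -0.93, 0],
    [0.03, -0.93, 0],
    [0.03, -0.93, 0],
    [0.03, -0.93, 0],
    [0.03, -0.93, 0],
    [0.03, -0.93, 0],
    [0.03, -0.93, 0],
    [0.03, -0.93, 0],
    [0.03, -0.93, 0],
  ],
  turn=[-0.61, -0.61, -0.61, -0.61, -0.61, -0.61, -0.61, -0.61, -0.61],
)

```text
time: 3.3
ee_pos: [0.5162, -0.071, 0.2426]
eef_rot: [0.896, 0.443, 0.0, 0.0]
ft_force: [0.2, -0.4, -0.4]
width: 0.0869
grip_force: 0.0
```

step_arm(
  delta_pos=[
    [0.03, -0.93, 0],
    [0.03, -0.93, 0],
    [0.03, -0.93, 0],
    [0.03, -0.93, 0],
    [0.03, -0.93, 0],
    [0.03, -0.93, 0],
    [0.03, -0.93, 0],
    [0.03, -0.93, 0],
    [0.03, -0.93, 0],
    [0, 0, 0],
    [0, 0, 0],
  ],
  turn=[-0.61, -0.61, -0.61, -0.61, -0.61, -0.61, -0.61, -0.61, -0.61, 0, 0],
)

```text
time: 4.4
ee_pos: [0.5227, -0.2792, 0.2423]
eef_rot: [0.991, 0.131, -0.0, 0.0]
ft_force: [-0.4, 0.6, 0.4]
width: 0.0869
grip_force: 0.0
```

Run:
```python
from h import *
s=read_state(); q=s["eef_rot"]; print(s["time"],s["ee_pos"],"toolx",np.degrees(2*np.arctan2(q[1],q[0])),s["joint_positions"].round(2))
c=snap("wrist","w2")
hsv=cv2.cvtColor(c["image"],cv2.COLOR_RGB2HSV)
m=((hsv[...,1]>130)&(hsv[...,2]<150)&(hsv[...,0]<14)).astype(np.uint8); m[320:]=0
k,l,st,ce=cv2.connectedComponentsWithStats(m)
for i in np.argsort(-st[1:,4])[:3]+1:
    uv=np.argwhere(l==i)[:,::-1].astype(float); P=plane(c,uv,.018); mu=P.mean(0); ev=np.linalg.svd(P[:,:2]-mu[:2],full_matrices=False)[2]; q=(P[:,:2]-mu[:2])@ev.T
    print(st[i],ce[i],mu,np.degrees(np.arctan2(*ev[0][::-1])),np.ptp(q,axis=0),np.median(zpt(c,uv)[:,2]))
```

```text
4.4 [ 0.52271767 -0.27919134  0.24229493] toolx 15.083030659797707 [-0.24  0.31  0.82  1.56 -0.23  1.37 -0.71]
[458 307   1   1   1] [458. 307.] [ 0.45888854 -0.43800871  0.018     ] 0.0 [0.] 0.2665207370247955
[163 314   1   1   1] [163. 314.] [ 0.37519553 -0.15736935  0.018     ] 0.0 [0.] 0.2708108688697243
```

View pics/w2.png

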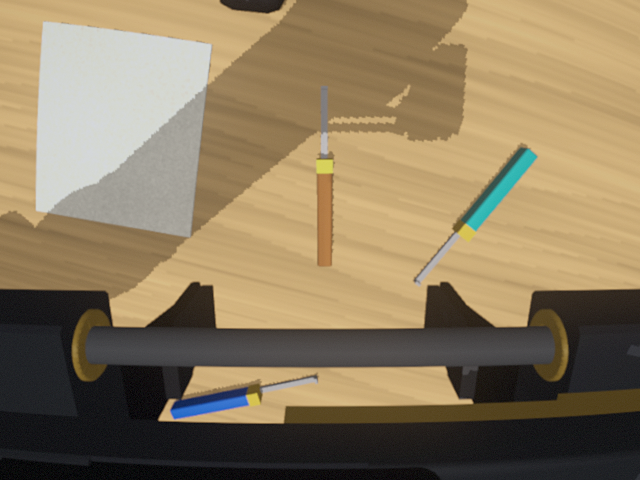

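The wrist view shows the brown pick: handle back at (324,266), ferrule front at (325,157), tip at (324,88). The teal one, (475,215), and the blue one, (245,395), are the look-alikes.

Run:
```python
from h import *
c=load("w2")
a,b=plane(c,[[324.5,266],[324.5,157]],.018); t=plane(c,[[324,87]],.008)[0]
print(a,b,t,np.linalg.norm((b-a)[:2]),np.linalg.norm((t-b)[:2]))
f=lambda v:np.degrees(np.arctan2(v[1],v[0])); print(f(b-a),f(t-a),f(t-b)); print("origin",(a+b)/2)
d=(t-a)[:2]/np.linalg.norm((t-a)[:2]); print("grasp",((a+b)/2)[:2]+.01*d, "zmap",zpt(c,[[324,200],[324,230],[324,120]])[:,2])
```

```text
[ 0.46616863 -0.29919059  0.018     ] [ 0.56460343 -0.27231733  0.018     ] [ 0.62289864 -0.25610465  0.008     ] 0.10203716253912572 0.06050770489935547
15.269963654907675 15.37121609512273 15.541963302140209
origin [ 0.51538603 -0.28575396  0.018     ]
grasp [ 0.52502832 -0.28310324] zmap [0.01742562 0.01838212 0.00248259]
```

step_arm(
  delta_pos=[
    [0.04, -0.17, -0.6],
    [0, 0, -1],
    [0, 0, -1],
    [0, 0, -1],
    [0, 0, -1],
    [0, 0, -1],
    [0, 0, -1],
    [0, 0, -1],
    [0, 0, -0.9],
    [0, 0, -0.6],
    [0, 0, -0.4],
    [0, 0, 0],
  ],
  turn=[0, 0, 0, 0, 0, 0, 0, 0, 0, 0, 0, 0],
  grip=0.4,
)

```text
time: 5.65
ee_pos: [0.5233, -0.282, 0.0039]
eef_rot: [0.991, 0.132, -0.001, -0.0]
ft_force: [-0.6, -0.1, 0.1]
width: 0.0522
grip_force: 0.0
```

step_arm(
  delta_pos=[
    [0, 0, 0],
    [0, 0, 0],
    [0, 0, 0],
    [0, 0, 0],
    [0, 0, 0],
    [0, 0, 0],
    [0, 0, 0],
    [0, 0, 0],
  ],
  turn=[0, 0, 0, 0, 0, 0, 0, 0],
  grip=1.0,
  newtons=40,
)

```text
time: 6.45
ee_pos: [0.5241, -0.2826, 0.0052]
eef_rot: [0.991, 0.132, 0.0, 0.0]
ft_force: [-0.7, -0.5, 2.1]
width: 0.0134
grip_force: 40.0
```

step_arm(
  delta_pos=[
    [0, 0, 0.6],
    [0, 0, 1],
    [0, 0, 1],
    [0, 0, 1],
    [0.14, 0.81, 0.6],
    [0.14, 0.81, 0],
    [0.14, 0.81, 0],
    [0.14, 0.81, 0],
    [0.14, 0.81, 0],
    [0.14, 0.81, 0],
    [0.15, 0.81, 0],
    [0.15, 0.81, 0],
  ],
  turn=[0, 0, 0, 0, 0.88, 0.88, 0.88, 0.88, 0.88, 0.88, 0.88, 0.88],
)

```text
time: 7.65
ee_pos: [0.5525, -0.12, 0.1111]
eef_rot: [0.849, 0.529, 0.0, 0.0]
ft_force: [-0.2, 0.7, -0.5]
width: 0.0136
grip_force: 40.0
```

step_arm(
  delta_pos=[
    [0.15, 0.81, 0],
    [0.15, 0.81, 0],
    [0.15, 0.81, 0],
    [0.15, 0.81, 0],
    [0.15, 0.81, 0],
    [0.15, 0.81, 0],
    [0.15, 0.81, 0],
    [0.15, 0.81, 0],
    [0, 0, 0],
    [0, 0, 0],
  ],
  turn=[0.88, 0.88, 0.88, 0.88, 0.88, 0.88, 0.88, 0.88, 0, 0],
)

```text
time: 8.65
ee_pos: [0.5825, 0.041, 0.1107]
eef_rot: [0.56, 0.829, -0.0, 0.0]
ft_force: [-1.2, -0.3, 0.1]
width: 0.0135
grip_force: 40.0
```

Run:
```python
from h import *
s=read_state(); q=s["eef_rot"]; print(s["time"],s["ee_pos"],"toolx",np.degrees(2*np.arctan2(q[1],q[0])),s["joint_positions"].round(2),s["grip_force"],s["width"])
c=snap("wrist","w3")
U,V=np.meshgrid(np.arange(640),np.arange(300)); uv=np.c_[U.ravel(),V.ravel()].astype(float)
P=zpt(c,uv); C=np.array([.508,.2138]); d=P[:,:2]-C; rr=np.hypot(*d.T); a=np.degrees(np.arctan2(d[:,1],d[:,0]))%360
k=(rr<.06)&(P[:,2]>.0475)&(P[:,2]<.054); (x,y),r=cv2.minEnclosingCircle((P[k,:2]*1000).astype(np.float32)); print("rim",x,y,r,np.median(P[k,2]))
print([(t,round(float(np.median(P[(rr>.0475)&(rr<.0505)&(P[:,2]<.06)&(abs(a-t)<1.5),2])),3)) for t in range(272,316,2)])
# blade points: above z .095, below .12
k=(P[:,2]>.09)&(P[:,2]<.125)&(rr<.19); Q=P[k]; ax=np.array([np.cos(np.radians(113)),np.sin(np.radians(113))]); n=np.array([-ax[1],ax[0]])
al=(Q[:,:2]-s["ee_pos"][:2])@ax; la=(Q[:,:2]-s["ee_pos"][:2])@n
for lo in range(0,115,10):
    j=(al>lo/1e3)&(al<(lo+10)/1e3)
    if j.sum()>3: print(lo,j.sum(),la[j].mean().round(4),np.median(Q[j,2]).round(4))
print("max along",al.max())
```

```text
8.65 [0.58249864 0.04099505 0.1106808 ] toolx 111.90834642900249 [-0.44  0.34  0.35  1.73 -0.13  1.1   0.33] 39.99888002872467 0.013486570572427706
rim 0.0 0.0 0.0 nan
[(272, nan), (274, nan), (276, nan), (278, nan), (280, nan), (282, nan), (284, 0.023), (286, 0.023), (288, 0.024), (290, 0.023), (292, 0.023), (294, 0.023), (296, 0.022), (298, 0.023), (300, 0.022), (302, nan), (304, nan), (306, nan), (308, nan), (310, nan), (312, nan), (314, nan)]
0 283 -0.0035 0.1195
10 1382 0.0007 0.1223
20 972 -0.0002 0.1226
30 1103 -0.0004 0.1231
40 761 -0.0003 0.1093
50 423 -0.0007 0.1086
60 431 -0.0009 0.1085
70 447 -0.0011 0.1085
80 459 -0.0012 0.1085
90 490 -0.0013 0.1086
100 265 -0.0016 0.1119
max along 0.10441131798207713
  return _methods._mean(a, axis=axis, dtype=dtype,
  ret = ret.dtype.type(ret / rcount)
```

View pics/w3.png

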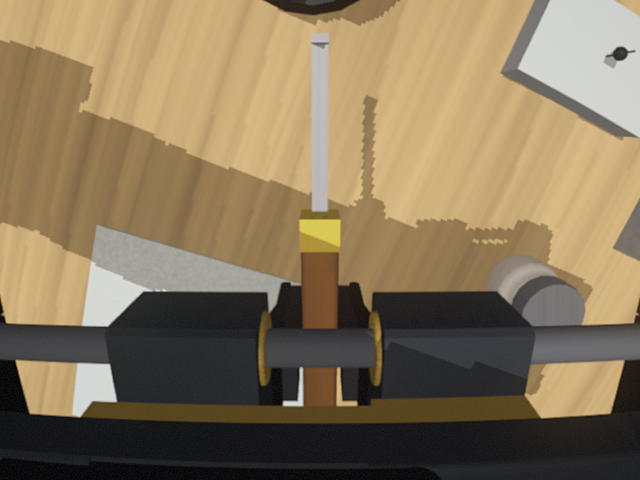

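The pick is held level, with its tip 104 mm ahead of the TCP and its blade top at 0.1085. It lines up with the notch within 1 mm and about 1°. I'll turn slightly, lower to notch height, check, then insert.

step_arm(
  delta_pos=[
    [0, 0, -0.4],
    [0, 0, -0.6],
    [0, 0, -0.6],
    [0, 0, -0.6],
    [0, 0, -0.5],
    [0, 0, -0.3],
    [0, 0, 0],
    [0, 0, 0],
  ],
  turn=[0.16, 0, 0, 0, 0, 0, 0, 0],
)

```text
time: 9.5
ee_pos: [0.5827, 0.0414, 0.0353]
eef_rot: [0.551, 0.834, 0.0, 0.0]
ft_force: [0.0, -0.4, 0.1]
width: 0.0136
grip_force: 40.0
```

step_arm(
  delta_pos=[
    [-0.13, 0.3, 0],
    [-0.13, 0.3, 0],
    [-0.13, 0.3, 0],
    [-0.13, 0.3, 0],
    [0, 0, 0],
    [0, 0, 0],
  ],
  turn=[0, 0, 0, 0, 0, 0],
)

```text
time: 10.1
ee_pos: [0.5694, 0.0718, 0.0352]
eef_rot: [0.551, 0.835, 0.0, 0.0]
ft_force: [0.1, -0.2, -0.9]
width: 0.0136
grip_force: 40.0
```

```bash
cat > look.py <<'E'
from h import *
import sys
s=read_state(); q=s["eef_rot"]; T=s["ee_pos"]; print(s["time"],T,"toolx",np.degrees(2*np.arctan2(q[1],q[0])),s["ft_force"].round(1))
c=snap("wrist",sys.argv[1])
U,V=np.meshgrid(np.arange(640),np.arange(300)); uv=np.c_[U.ravel(),V.ravel()].astype(float)
P=zpt(c,uv); C=np.array([.508,.2138]); th=np.radians(113.2); ax=np.array([np.cos(th),np.sin(th)]); n=np.array([-ax[1],ax[0]])
X=(P[:,:2]-C)@ax; Y=(P[:,:2]-C)@n; Z=P[:,2]
k=(np.hypot(X,Y)>.047)&(np.hypot(X,Y)<.051)&(abs(Y)<.025)&(X<0)
for y in range(-20,21,2):
    j=k&(abs(Y-y/1e3)<.001); print(y,j.sum(),np.round(np.median(Z[j]),3) if j.any() else "",end=" | ")
zt=T[2]-.0015; k=(Z<zt+.004)&(Z>zt-.006)&(abs(Y)<.012)&(X<-.045)&(X>-.10)
print("\nblade lateral",[(x,np.round(Y[k&(abs(X*1e3-x)<3)].mean(),4),np.round(np.median(Z[k&(abs(X*1e3-x)<3)]),4)) for x in range(-90,-45,6) if (k&(abs(X*1e3-x)<3)).any()])
E
python3 look.py w4
```

```text
10.1 [0.56944844 0.07175821 0.03520009] toolx 113.14049975450004 [ 0.1 -0.2 -0.9]
-20 85 0.049 | -18 87 0.049 | -16 84 0.049 | -14 81 0.049 | -12 87 0.049 | -10 195 0.037 | -8 53 0.023 | -6 69 0.023 | -4 38 0.023 | -2 20 0.024 | 0 25 0.024 | 2 20 0.024 | 4 55 0.023 | 6 55 0.023 | 8 66 0.023 | 10 63 0.023 | 12 205 0.041 | 14 81 0.049 | 16 86 0.049 | 18 92 0.049 | 20 88 0.049 | 
blade lateral [(-90, np.float64(-0.0003), np.float64(0.0331)), (-84, np.float64(-0.0003), np.float64(0.0331)), (-78, np.float64(-0.0003), np.float64(0.0331)), (-72, np.float64(-0.0002), np.float64(0.0331)), (-66, np.float64(-0.0001), np.float64(0.0332)), (-60, np.float64(-0.0001), np.float64(0.0331)), (-54, np.float64(-0.0004), np.float64(0.0337)), (-48, np.float64(-0.0016), np.float64(0.0341))]
```

The notch spans −10 to +11.5 mm and the blade sits at −0.2 mm, so there is about 7 mm of play each side. I'll insert the tip past the ring's inner edge and then lift gently.

step_arm(
  delta_pos=[
    [-0.13, 0.31, 0],
    [-0.13, 0.31, 0],
    [-0.13, 0.31, 0],
    [-0.13, 0.31, 0],
    [0, 0, 0],
    [0, 0, 0.1],
    [0, 0, 0.1],
    [0, 0, 0.1],
    [0, 0, 0.1],
    [0, 0, 0],
  ],
  turn=[0, 0, 0, 0, 0, 0, 0, 0, 0, 0],
)

```text
time: 11.15
ee_pos: [0.5568, 0.1023, 0.0455]
eef_rot: [0.551, 0.834, 0.0, 0.0]
ft_force: [-0.3, -0.9, -0.9]
width: 0.0136
grip_force: 40.0
```

step_arm(
  delta_pos=[
    [0, 0, 0.1],
    [0, 0, 0.1],
    [0, 0, 0.1],
    [0, 0, 0.1],
    [0, 0, 0.1],
    [0, 0, 0.1],
    [0, 0, 0.1],
    [0, 0, 0],
    [0, 0, 0],
    [0, 0, 0],
  ],
  turn=[0, 0, 0, 0, 0, 0, 0, 0, 0, 0],
)

```text
time: 12.15
ee_pos: [0.5564, 0.1024, 0.0624]
eef_rot: [0.551, 0.834, -0.0, -0.0]
ft_force: [1.2, -0.0, -1.5]
width: 0.0133
grip_force: 40.0
```

Run:
```python
from h import *
s=read_state(); T=s["ee_pos"]; print(s["time"],T,s["ft_force"].round(1))
c=snap("wrist","w5"); d=snap("side","d5")
a=cv2.resize(c["image"][0:300,160:480,::-1],(400,375)); b=cv2.resize(d["image"][290:410,210:330,::-1],(400,400),interpolation=cv2.INTER_CUBIC)
H=np.zeros((400,800,3),np.uint8); H[:375,:400]=a; H[:,400:]=b; cv2.imwrite("pics/j5.png",H)
U,V=np.meshgrid(np.arange(640),np.arange(300)); uv=np.c_[U.ravel(),V.ravel()].astype(float)
P=zpt(c,uv); C=np.array([.508,.2138]); r=np.hypot(*(P[:,:2]-C).T); a=np.degrees(np.arctan2(P[:,1]-C[1],P[:,0]-C[0]))%360
for t in range(0,360,20):
    j=(r>.037)&(r<.042)&(abs(a-t)<3)&(P[:,2]<.12); print(t,round(float(np.median(P[j,2])),3) if j.any() else None,end=" | ")
```

```text
12.15 [0.55637053 0.10237161 0.06240634] [ 1.2 -0.  -1.5]
0 0.059 | 20 0.023 | 40 None | 60 None | 80 None | 100 None | 120 None | 140 None | 160 None | 180 None | 200 0.015 | 220 0.059 | 240 0.038 | 260 0.044 | 280 0.065 | 300 0.065 | 320 0.064 | 340 0.062 |
```

View pics/j5.png

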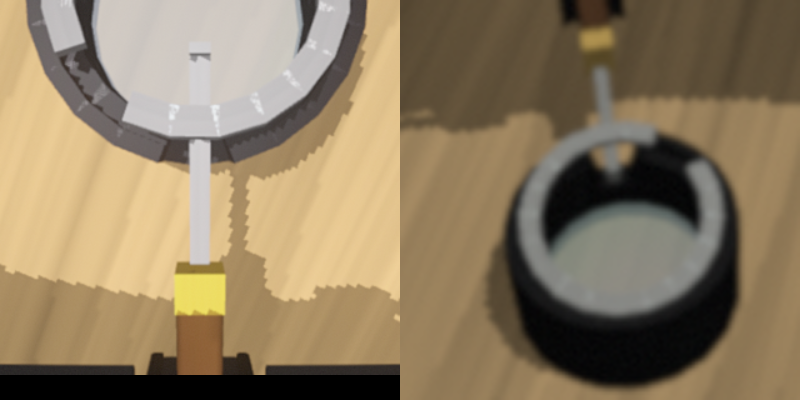

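The ring's near side is now lifted, its top at 0.065 against 0.047 before. The blade is under it, the nib is about 15 mm inside the ring, and the far side still sits in the groove. I'll continue along the arc, rising while advancing.

step_arm(
  delta_pos=[
    [-0.02, 0.04, 0.15],
    [-0.02, 0.04, 0.15],
    [-0.02, 0.04, 0.15],
    [-0.02, 0.04, 0.15],
    [-0.03, 0.07, 0.15],
    [-0.03, 0.07, 0.15],
    [-0.03, 0.07, 0.15],
    [-0.03, 0.07, 0.15],
    [0, 0, 0],
  ],
  turn=[0, 0, 0, 0, 0, 0, 0, 0, 0],
)

```text
time: 13.15
ee_pos: [0.5517, 0.114, 0.0932]
eef_rot: [0.551, 0.834, 0.0, 0.0]
ft_force: [0.0, -0.2, -1.4]
width: 0.0135
grip_force: 40.0
```

step_arm(
  delta_pos=[
    [-0.06, 0.13, 0.15],
    [-0.06, 0.13, 0.15],
    [-0.06, 0.13, 0.15],
    [-0.06, 0.13, 0.15],
    [-0.1, 0.22, 0.15],
    [-0.1, 0.22, 0.15],
    [-0.12, 0.29, 0.15],
    [-0.12, 0.29, 0.15],
    [0, 0, 0.15],
    [0, 0, 0.15],
    [0, 0, 0],
  ],
  turn=[0, 0, 0, 0, 0, 0, 0, 0, 0, 0, 0],
)

```text
time: 14.25
ee_pos: [0.5349, 0.1517, 0.1307]
eef_rot: [0.551, 0.834, 0.0, 0.0]
ft_force: [-0.2, 0.2, -0.9]
width: 0.0138
grip_force: 40.0
```

```bash
cat > pair.py <<'E'
from h import *
import sys
f=sys.argv[1]; x,y,w=map(int,sys.argv[2:5])
s=read_state(); T=s["ee_pos"]; print(s["time"],T,s["ft_force"].round(1),s["grip_force"],s["width"])
c=snap("wrist","w"+f); d=snap("side","d"+f)
a=cv2.resize(c["image"][0:300,160:480,::-1],(400,375)); b=cv2.resize(d["image"][y:y+w,x:x+w,::-1],(400,400),interpolation=cv2.INTER_CUBIC)
H=np.zeros((400,800,3),np.uint8); H[:375,:400]=a; H[:,400:]=b; cv2.imwrite("pics/j"+f+".png",H)
E
python3 pair.py 6 200 250 160
```

```text
14.25 [0.53485281 0.15167181 0.13065218] [-0.2  0.2 -0.9] 39.99899983406067 0.013751693971822916
```

View pics/j6.png

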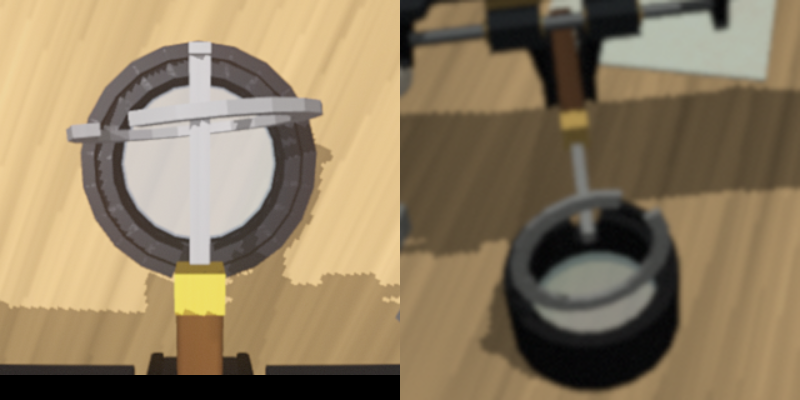

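The ring hangs on the blade, nearly upright: in the left crop its upper edge crosses the blade at (200,107) and its end is left of the blade at (130,117). In the right crop its lower edge is at the far wall. I'll lift it straight up, clear of the rim.

step_arm(
  delta_pos=[
    [0, 0, 0.1],
    [0, 0, 0.15],
    [0, 0, 0.2],
    [0, 0, 0.2],
    [0, 0, 0.2],
    [0, 0, 0.2],
    [0, 0, 0.2],
    [0, 0, 0.2],
    [0, 0, 0.2],
    [0, 0, 0.1],
    [0, 0, 0],
    [0, 0, 0],
  ],
  turn=[0, 0, 0, 0, 0, 0, 0, 0, 0, 0, 0, 0],
)

```text
time: 15.55
ee_pos: [0.5344, 0.152, 0.1737]
eef_rot: [0.551, 0.834, -0.0, -0.0]
ft_force: [-1.1, 0.8, -1.4]
width: 0.0137
grip_force: 40.0
```

```bash
cat > ring.py <<'E'
from h import *
import sys
# ring points in pick frame: along (ahead of TCP), lateral (left), height over blade top
s=read_state(); T=s["ee_pos"]; q=s["eef_rot"]; th=2*np.arctan2(q[1],q[0]); print(s["time"],T,np.degrees(th),s["ft_force"].round(1))
ax=np.array([np.cos(th),np.sin(th)]); n=np.array([-ax[1],ax[0]])
for nm,v1 in(("wrist",300),("side",480),("scene",480)):
    c=snap(nm,nm+sys.argv[1]); U,V=np.meshgrid(np.arange(640),np.arange(v1)); P=zpt(c,np.c_[U.ravel(),V.ravel()].astype(float))
    A=(P[:,:2]-T[:2])@ax*1e3; L=(P[:,:2]-T[:2])@n*1e3; Z=(P[:,2]-T[2]+.0017)*1e3
    k=(A>40)&(A<125)&(abs(L)<50)&(Z<15)&(Z>-85)&(P[:,2]>float(sys.argv[2]))
    k&=~((abs(L)<6)&(Z<5)&(Z>-6))
    print(nm,k.sum())
    for lo in range(-85,15,10):
        j=k&(Z>=lo)&(Z<lo+10)
        if j.sum()>4: print("  z",lo,j.sum(),"A",np.percentile(A[j],[5,50,95]).round(0),"L",np.percentile(L[j],[2,98]).round(0))
E
python3 ring.py 7 0.056
```

```text
15.55 [0.53437931 0.15195652 0.17368109] 113.10597850648647 [-1.1  0.8 -1.4]
wrist 3223
  z -85 9 A [80. 82. 89.] L [-18.  13.]
  z -75 287 A [79. 84. 91.] L [-20.  21.]
  z -65 236 A [75. 78. 93.] L [-30.  32.]
  z -55 148 A [73. 76. 94.] L [-38.  37.]
  z -45 57 A [70. 75. 96.] L [-40.  43.]
  z -35 41 A [70. 73. 99.] L [-41.  43.]
  z -25 252 A [71. 74. 97.] L [-39.  42.]
  z -15 257 A [72. 94. 97.] L [-36.  39.]
  z -5 555 A [77. 91. 94.] L [-29.  19.]
  z 5 1381 A [40. 83. 89.] L [-15.  17.]
side 1064
  z -85 46 A [89. 94. 98.] L [-15.  14.]
  z -75 200 A [ 84.  92. 100.] L [-27.  27.]
  z -65 124 A [ 80.  85. 103.] L [-36.  34.]
  z -55 93 A [ 77.  82. 103.] L [-40.  39.]
  z -45 83 A [ 76. 100. 103.] L [-43.  41.]
  z -35 82 A [ 75.  99. 102.] L [-44.  40.]
  z -25 99 A [ 74.  97. 101.] L [-41.  38.]
  z -15 71 A [92. 95. 99.] L [-39. -21.]
  z -5 143 A [79. 90. 95.] L [-32.  15.]
  z 5 123 A [40. 84. 89.] L [-20.  13.]
scene 68
  z -85 16 A [89. 92. 95.] L [-8. 19.]
  z -75 29 A [87. 90. 94.] L [-4. 22.]
  z -5 8 A [84. 85. 86.] L [-13.  -7.]
  z 5 7 A [84. 86. 87.] L [-14.  -8.]
```

The ring hangs vertically, its bottom 83 mm below the blade top at height 0.089. It sits about 15 mm behind the nib, with the gap at upper left. Now the slow carry to the card.

step_arm(
  delta_pos=[
    [0.02, -0.1, 0],
    [0.02, -0.2, 0],
    [0.02, -0.3, 0],
    [0.02, -0.4, 0],
    [0.02, -0.45, 0],
    [0.02, -0.45, 0],
    [0.02, -0.45, 0],
    [0.02, -0.45, 0],
    [0.02, -0.45, 0],
    [0.02, -0.45, 0],
    [0.02, -0.45, 0],
    [0.02, -0.45, 0],
  ],
  turn=[0, 0, -0.05, -0.1, -0.1, -0.1, -0.1, -0.1, -0.1, -0.1, -0.1, -0.1],
)

```text
time: 16.9
ee_pos: [0.5405, 0.0361, 0.1738]
eef_rot: [0.598, 0.801, 0.0, 0.0]
ft_force: [-0.2, 0.6, -1.2]
width: 0.0136
grip_force: 40.0
```

step_arm(
  delta_pos=[
    [0.02, -0.45, 0],
    [0.02, -0.45, 0],
    [0.02, -0.45, 0],
    [0.02, -0.45, 0],
    [0.02, -0.45, 0],
    [0.02, -0.45, 0],
    [0.02, -0.45, 0],
    [0.02, -0.45, 0],
    [0.02, -0.45, 0],
    [0.02, -0.45, 0],
    [0.02, -0.45, 0],
    [0.02, -0.45, 0],
  ],
  turn=[-0.1, -0.1, -0.1, -0.1, -0.1, -0.1, -0.1, -0.1, -0.1, -0.05, 0, 0],
)

```text
time: 18.1
ee_pos: [0.5465, -0.099, 0.1738]
eef_rot: [0.642, 0.766, 0.0, 0.0]
ft_force: [-0.6, 0.4, -1.2]
width: 0.0135
grip_force: 40.0
```

step_arm(
  delta_pos=[
    [0.02, -0.4, 0],
    [0, -0.3, 0],
    [0, -0.14, 0],
    [0, -0.1, 0],
    [0, 0, 0],
    [0, 0, 0],
    [0, 0, 0],
    [0, 0, 0],
  ],
  turn=[0, 0, 0, 0, 0, 0, 0, 0],
)

```text
time: 18.9
ee_pos: [0.547, -0.1212, 0.1738]
eef_rot: [0.642, 0.766, 0.0, -0.0]
ft_force: [0.3, -1.0, -1.2]
width: 0.0139
grip_force: 40.0
```

```bash
python3 ring.py 8 0.06
```

```text
18.9 [ 0.54699455 -0.12117946  0.17382777] 100.06709403488439 [ 0.3 -1.  -1.2]
wrist 3597
  z -85 14 A [74. 78. 86.] L [-13.  20.]
  z -75 466 A [75. 82. 91.] L [-20.  20.]
  z -65 306 A [71. 76. 95.] L [-33.  30.]
  z -55 184 A [67. 72. 96.] L [-38.  38.]
  z -45 73 A [65. 70. 98.] L [-39.  41.]
  z -35 51 A [65. 68. 99.] L [-40.  42.]
  z -25 246 A [ 67.  71. 100.] L [-38.  41.]
  z -15 305 A [68. 95. 99.] L [-35.  37.]
  z -5 565 A [76. 92. 96.] L [-28.  17.]
  z 5 1387 A [40. 83. 90.] L [-14.  17.]
side 626
  z -85 41 A [77. 84. 90.] L [-20.  17.]
  z -75 120 A [73. 83. 94.] L [-28.  27.]
  z -65 61 A [69. 92. 98.] L [-36.  34.]
  z -55 48 A [ 69.  85. 100.] L [-41.  38.]
  z -45 51 A [ 68.  72. 102.] L [-42.  40.]
  z -35 51 A [ 68.  98. 102.] L [-43.  39.]
  z -25 62 A [ 70.  97. 101.] L [-41.  37.]
  z -15 43 A [ 73.  96. 100.] L [-36.  33.]
  z -5 90 A [58. 91. 96.] L [-28.  14.]
  z 5 59 A [40. 83. 90.] L [-16.  12.]
scene 251
  z -85 13 A [78. 83. 88.] L [-17.   8.]
  z -75 40 A [80. 87. 91.] L [-25.   3.]
  z -65 16 A [91. 93. 96.] L [-35. -20.]
  z -55 13 A [ 94.  95. 100.] L [-39. -31.]
  z -45 13 A [ 95.  97. 102.] L [-41. -34.]
  z -35 17 A [ 96.  98. 101.] L [-41. -33.]
  z -25 18 A [ 72.  97. 100.] L [-38.  30.]
  z -15 31 A [72. 94. 99.] L [-35.  34.]
  z -5 50 A [78. 89. 96.] L [-27.  14.]
  z 5 40 A [78. 85. 91.] L [-16.  17.]
```

The ring is still hanging vertically on the blade over the card's far half. I'll lower it until its bottom is just above the card, then drag backwards while descending so it leans the right way, bottom ahead and top towards the handle.

step_arm(
  delta_pos=[
    [0, 0.03, -0.1],
    [-0.01, 0.04, -0.2],
    [-0.01, 0.04, -0.3],
    [-0.01, 0.04, -0.35],
    [-0.01, 0.04, -0.4],
    [-0.01, 0.04, -0.4],
    [-0.01, 0.04, -0.4],
    [-0.01, 0.04, -0.35],
    [0, 0.04, -0.3],
    [0, 0.04, -0.2],
    [0, 0, -0.15],
    [0, 0, 0],
  ],
  turn=[0, 0, 0, 0, 0, 0, 0, 0, 0, 0, 0, 0],
)

```text
time: 20.25
ee_pos: [0.5451, -0.1118, 0.0947]
eef_rot: [0.643, 0.766, -0.0, -0.0]
ft_force: [0.7, 0.3, -1.5]
width: 0.0137
grip_force: 40.0
```

step_arm(
  delta_pos=[
    [0, -0.06, -0.04],
    [0.02, -0.12, -0.04],
    [0.02, -0.12, -0.04],
    [0.02, -0.12, -0.04],
    [0.02, -0.12, -0.04],
    [0.02, -0.12, -0.04],
    [0.02, -0.12, -0.04],
    [0.02, -0.12, -0.04],
    [0.02, -0.12, -0.04],
    [0.02, -0.12, -0.04],
  ],
  turn=[0, 0, 0, 0, 0, 0, 0, 0, 0, 0],
)

```text
time: 21.25
ee_pos: [0.5498, -0.1405, 0.085]
eef_rot: [0.643, 0.766, 0.0, 0.0]
ft_force: [0.6, -0.1, -1.0]
width: 0.0135
grip_force: 40.0
```

```bash
python3 ring.py 9 0.006
```

```text
21.25 [ 0.5497661  -0.14049513  0.0849786 ] 100.03736186093805 [ 0.6 -0.1 -1. ]
wrist 3231
  z -85 6 A [78. 84. 90.] L [-19.  14.]
  z -75 300 A [77. 83. 91.] L [-19.  20.]
  z -65 233 A [73. 76. 95.] L [-29.  30.]
  z -55 154 A [70. 73. 96.] L [-36.  37.]
  z -45 55 A [67. 73. 98.] L [-40.  40.]
  z -35 41 A [ 67.  70. 100.] L [-41.  42.]
  z -25 265 A [68. 71. 99.] L [-38.  40.]
  z -15 235 A [69. 96. 99.] L [-36.  38.]
  z -5 567 A [76. 92. 96.] L [-29.  18.]
  z 5 1375 A [40. 83. 90.] L [-15.  16.]
side 486
  z -85 17 A [78. 85. 91.] L [-20.  14.]
  z -75 93 A [73. 82. 94.] L [-29.  27.]
  z -65 52 A [71. 77. 99.] L [-36.  33.]
  z -55 46 A [ 69.  84. 100.] L [-41.  37.]
  z -45 38 A [ 68.  72. 101.] L [-42.  39.]
  z -35 38 A [ 68.  97. 103.] L [-42.  39.]
  z -25 46 A [ 69.  97. 101.] L [-42.  37.]
  z -15 36 A [ 87.  96. 100.] L [-37.  19.]
  z -5 74 A [78. 90. 96.] L [-29.  14.]
  z 5 46 A [40. 83. 89.] L [-13.   9.]
scene 218
  z -85 7 A [ 68.  86. 108.] L [-14.  24.]
  z -75 33 A [80. 85. 91.] L [-28.   1.]
  z -65 16 A [89. 92. 95.] L [-36. -20.]
  z -55 9 A [80. 95. 98.] L [-40.  25.]
  z -45 16 A [67. 95. 98.] L [-41.  35.]
  z -35 16 A [ 68.  96. 100.] L [-42.  34.]
  z -25 22 A [ 69.  95. 100.] L [-39.  37.]
  z -15 27 A [69. 93. 98.] L [-35.  36.]
  z -5 39 A [77. 90. 95.] L [-28.  17.]
  z 5 33 A [79. 85. 91.] L [-18.  16.]
```

It isn't touching yet; the bottom is just at card height. I'll lift a hair and go forward 27 mm, then drag back with more descent.

step_arm(
  delta_pos=[
    [0, 0, 0.15],
    [-0.02, 0.1, 0.05],
    [-0.03, 0.2, 0],
    [-0.04, 0.25, 0],
    [-0.04, 0.25, 0],
    [-0.03, 0.17, 0],
    [-0.02, 0.1, 0],
    [0, 0, -0.1],
    [0, 0, -0.08],
    [0.01, -0.06, -0.04],
    [0.02, -0.12, -0.04],
    [0.02, -0.12, -0.04],
  ],
  turn=[0, 0, 0, 0, 0, 0, 0, 0, 0, 0, 0, 0],
)

```text
time: 22.6
ee_pos: [0.5466, -0.1216, 0.0825]
eef_rot: [0.643, 0.766, 0.0, 0.0]
ft_force: [-0.2, 0.2, -0.3]
width: 0.014
grip_force: 40.0
```

step_arm(
  delta_pos=[
    [0.03, -0.16, -0.04],
    [0.03, -0.16, -0.04],
    [0.03, -0.16, -0.04],
    [0.03, -0.16, -0.04],
    [0.03, -0.16, -0.04],
    [0.03, -0.16, -0.04],
  ],
  turn=[0, 0, 0, 0, 0, 0],
)

```text
time: 23.2
ee_pos: [0.551, -0.1454, 0.0765]
eef_rot: [0.643, 0.766, 0.0, 0.0]
ft_force: [-0.5, -0.0, -0.6]
width: 0.0137
grip_force: 40.0
```

```bash
python3 ring.py 10 0.006 | grep -v scene
```

```text
23.2 [ 0.55103041 -0.14537     0.07647182] 100.0381303899896 [-0.5 -0.  -0.6]
wrist 6387
  z -75 196 A [ 94. 102. 115.] L [-29.   8.]
  z -65 1001 A [ 85. 100. 117.] L [-35.  18.]
  z -55 616 A [ 77. 112. 119.] L [-39.  27.]
  z -45 476 A [ 72. 111. 118.] L [-41.  32.]
  z -35 410 A [ 67. 110. 116.] L [-40.  35.]
  z -25 428 A [ 65. 105. 112.] L [-37.  37.]
  z -15 800 A [ 62.  95. 106.] L [-31.  36.]
  z -5 1101 A [63. 69. 99.] L [-24.  32.]
  z 5 1359 A [40. 72. 80.] L [-11.  11.]
side 503
  z -75 44 A [ 92. 103. 116.] L [-32.   5.]
  z -65 84 A [ 82.  99. 120.] L [-39.  16.]
  z -55 65 A [ 74.  87. 121.] L [-43.  25.]
  z -45 51 A [ 70.  75. 120.] L [-42.  31.]
  z -35 50 A [ 65. 111. 118.] L [-41.  33.]
  z -25 55 A [ 64. 107. 113.] L [-38.  33.]
  z -15 64 A [ 63.  99. 107.] L [-32.  32.]
  z -5 47 A [ 64.  71. 100.] L [-24.  29.]
  z 5 43 A [40. 73. 81.] L [-12.   9.]
  z -75 20 A [ 93. 104. 116.] L [-28.   9.]
  z -65 52 A [ 86. 105. 118.] L [-35.  15.]
  z -55 33 A [ 76. 113. 120.] L [-39.  24.]
  z -45 18 A [ 68.  74. 120.] L [-41.  31.]
  z -35 22 A [ 66.  72. 116.] L [-40.  33.]
  z -25 29 A [ 62.  68. 111.] L [-38.  33.]
  z -15 17 A [ 62. 101. 106.] L [-33.  32.]
  z -5 25 A [66. 70. 98.] L [-20.  28.]
  z 5 30 A [67. 73. 80.] L [-12.  11.]
```

The ring now leans the right way, about 22°, with its bottom ahead on the card near (0.543,−0.041) and its top toward the handle. I'll follow the arc down while pulling back.

step_arm(
  delta_pos=[
    [0.02, -0.1, -0.06],
    [0.02, -0.1, -0.06],
    [0.02, -0.1, -0.06],
    [0.02, -0.1, -0.06],
    [0.02, -0.1, -0.06],
    [0.02, -0.1, -0.06],
    [0.01, -0.08, -0.09],
    [0.01, -0.08, -0.09],
    [0.01, -0.08, -0.09],
    [0.01, -0.08, -0.09],
    [0.01, -0.08, -0.09],
    [0.01, -0.08, -0.09],
  ],
  turn=[0, 0, 0, 0, 0, 0, 0, 0, 0, 0, 0, 0],
)

```text
time: 24.55
ee_pos: [0.5555, -0.1722, 0.0539]
eef_rot: [0.642, 0.766, 0.0, 0.0]
ft_force: [0.1, -0.6, -0.2]
width: 0.0134
grip_force: 40.0
```

```bash
python3 ring.py 11 0.006 | head -22
```

```text
24.55 [ 0.55548588 -0.17216152  0.05387003] 100.04311242111558 [ 0.1 -0.6 -0.2]
wrist 9347
  z -55 22 A [122. 124. 125.] L [-18.  -8.]
  z -45 1221 A [111. 120. 125.] L [-39.  22.]
  z -35 1495 A [ 99. 112. 124.] L [-44.  37.]
  z -25 1339 A [ 87. 103. 114.] L [-45.  42.]
  z -15 1653 A [ 76.  88. 102.] L [-40.  42.]
  z -5 2204 A [65. 72. 88.] L [-31.  38.]
  z 5 1413 A [40. 66. 71.] L [-13.  13.]
side 414
  z -45 56 A [111. 119. 124.] L [-42.  28.]
  z -35 82 A [ 98. 112. 124.] L [-47.  36.]
  z -25 78 A [ 84.  98. 114.] L [-47.  39.]
  z -15 81 A [ 76.  89. 102.] L [-42.  39.]
  z -5 84 A [65. 72. 88.] L [-32.  33.]
  z 5 31 A [40. 67. 71.] L [-8.  9.]
scene 280
  z -45 35 A [112. 120. 125.] L [-41.  21.]
  z -35 53 A [ 97. 111. 123.] L [-45.  37.]
  z -25 46 A [ 85.  97. 113.] L [-45.  42.]
  z -15 52 A [ 75.  84. 103.] L [-43.  41.]
  z -5 65 A [66. 72. 89.] L [-33.  36.]
```

step_arm(
  delta_pos=[
    [0.02, -0.14, -0.12],
    [0.02, -0.14, -0.12],
    [0.02, -0.14, -0.12],
    [0.02, -0.14, -0.12],
    [0.02, -0.14, -0.12],
    [0.02, -0.14, -0.12],
    [0.02, -0.14, -0.12],
    [0.02, -0.14, -0.12],
    [0.02, -0.12, -0.12],
    [0.02, -0.1, -0.12],
  ],
  turn=[0, 0, 0, 0, 0, 0, 0, 0, 0, 0],
)

```text
time: 25.7
ee_pos: [0.5605, -0.2058, 0.0238]
eef_rot: [0.643, 0.766, 0.0, 0.0]
ft_force: [0.6, 0.2, -0.3]
width: 0.0136
grip_force: 40.0
```

```bash
python3 - <<'E'
from h import *
s=read_state(); T=s["ee_pos"]; print(s["time"],T,s["ft_force"].round(1))
d=snap("side","d12"); c=snap("wrist","w12")
a=cv2.resize(c["image"][0:300,160:480,::-1],(400,375)); b=cv2.resize(d["image"][150:290,240:380,::-1],(400,400),interpolation=cv2.INTER_CUBIC)
H=np.zeros((400,800,3),np.uint8); H[:375,:400]=a; H[:,400:]=b; cv2.imwrite("pics/j12.png",H)
E
python3 ring.py 12 0.006 | head -12
```

```text
25.7 [ 0.56049567 -0.2058365   0.02382893] [ 0.6  0.2 -0.3]
25.8 [ 0.56020563 -0.20593063  0.0236234 ] 100.01428076101415 [ 0.1 -1.2 -0.2]
wrist 8656
  z -15 2387 A [ 98. 111. 118.] L [-45.  42.]
  z -5 5581 A [ 66.  84. 105.] L [-42.  42.]
  z 5 686 A [40. 64. 68.] L [-13.  13.]
side 281
  z -15 100 A [ 96. 112. 123.] L [-48.  39.]
  z -5 157 A [ 65.  81. 103.] L [-44.  39.]
  z 5 24 A [40. 42. 69.] L [-10.   8.]
scene 265
  z -15 76 A [100. 115. 124.] L [-46.  42.]
  z -5 161 A [ 67.  85. 105.] L [-45.  40.]
```

View pics/j12.png

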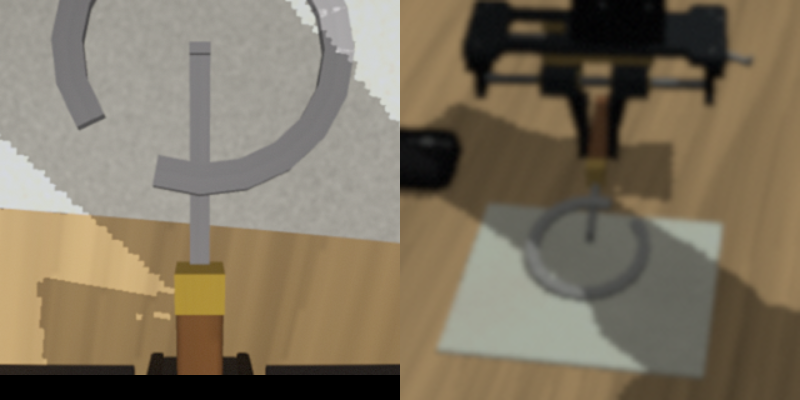

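The ring leans flat on the card with its near side on the blade. In the right crop the ring is at (587,245) on the card, and in the left crop the nib is inside it at (200,48). Next I'll lower the last 14 mm and release.

step_arm(
  delta_pos=[
    [0, 0, -0.1],
    [0, 0, -0.1],
    [0, 0, -0.1],
    [0, 0, -0.1],
    [0, 0, -0.1],
    [0, 0, -0.07],
    [0, 0, -0.05],
    [0, 0, 0],
    [0, 0, 0],
  ],
  turn=[0, 0, 0, 0, 0, 0, 0, 0, 0],
)

```text
time: 26.85
ee_pos: [0.5605, -0.2055, 0.0086]
eef_rot: [0.643, 0.766, 0.0, 0.0]
ft_force: [0.1, -1.1, -0.3]
width: 0.0134
grip_force: 40.0
```

step_arm(
  delta_pos=[
    [0, 0, 0],
    [0, 0, 0],
    [0, 0, 0],
    [0, 0, 0],
    [0, 0, 0],
    [0, 0, 0],
  ],
  turn=[0, 0, 0, 0, 0, 0],
  grip=0.5,
)

```text
time: 27.45
ee_pos: [0.5605, -0.2055, 0.0086]
eef_rot: [0.643, 0.766, 0.0, 0.0]
ft_force: [0.2, 0.4, 0.3]
width: 0.0424
grip_force: 0.0
```

step_arm(
  delta_pos=[
    [0, 0, 0.3],
    [0, 0, 0.5],
    [0, 0, 0.8],
    [0, 0, 1],
    [0, 0, 1],
    [0, 0, 1],
    [0, 0, 1],
    [0, 0, 0.5],
    [0, 0, 0],
    [0, 0, 0],
  ],
  turn=[0, 0, 0, 0, 0, 0, 0, 0, 0, 0],
)

```text
time: 28.45
ee_pos: [0.5602, -0.2053, 0.1605]
eef_rot: [0.642, 0.766, -0.0, -0.0]
ft_force: [-0.5, 0.5, -0.3]
width: 0.0434
grip_force: 0.0
```

Run:
```python
from h import *
s=read_state(); print(s["time"],s["ee_pos"],s["width"])
c=snap("wrist","w13"); cv2.imwrite("pics/f13.png",c["image"][:,:,::-1])
U,V=np.meshgrid(np.arange(640),np.arange(300)); P=zpt(c,np.c_[U.ravel(),V.ravel()].astype(float)); I=c["image"][:300].reshape(-1,3).astype(int)
k=(P[:,2]>.0045)&(P[:,2]<.016)&(abs(P[:,0]-.541)<.06)&(P[:,1]>-.16)&(P[:,1]<-.02)
(x,y),r=cv2.minEnclosingCircle((P[k,:2]*1000).astype(np.float32)); print("ring circle",x,y,r,np.percentile(P[k,2],[2,50,98]).round(4))
h=(abs(P[:,0]-.56)<.03)&(P[:,1]<-.17)&(P[:,1]>-.28)&(P[:,2]>.01)&(P[:,2]<.06); print("handle top",np.percentile(P[h,2],[5,50,95]).round(4))
```

```text
28.45 [ 0.56015363 -0.20532799  0.16048341] 0.04336400708218718
ring circle 530.7717895507812 -106.92311096191406 57.706905364990234 [0.0047 0.0068 0.0103]
handle top [0.0165 0.0181 0.0197]
```

View pics/f13.png

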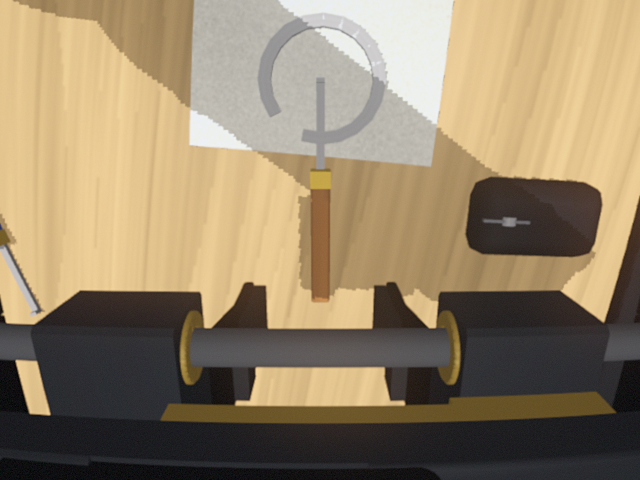

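The ring lies flat on the card, centred near (322,78), with the nib inside it at (320,82). The pick lies released and the mouse is untouched. One check of the ring's centre, then I'll hand in.

Run:
```python
from h import *
c=load("w13"); p=plane(c,[[322,78],[258,78],[386,78]],.006); print(p)
e=np.hypot(p[0,0]-.539,p[0,1]+.077); print("off",e,"outer dia",np.linalg.norm(p[1]-p[2]))
if e<.04: print(close_job())
```

```text
[[ 0.54354948 -0.10321952  0.006     ]
 [ 0.49933911 -0.11082572  0.006     ]
 [ 0.58769993 -0.0950982   0.006     ]]
off 0.02661129686225461 outer dia 0.08974959231118622
the job is handed in; nothing more can be done
None
```

The ring was lifted out with the pick, carried to the white card and laid flat there, about 27 mm from its centre; the pick lies released, and I handed the job in at about 28.5 s without the interface returning a verdict.

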